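# Offer up a freshly cast power module over its bay in a drive

### The job

The power module in the open lower half of the casting mould is ready: grip it, lift it out, carry it across to the opened motor drive clear of the tall capacitors, and stop with it held level and still about a centimetre above the pink sticky thermal pad in the empty bay. Line it up squarely with the pad, its screw slots over the two screw holes and its gate-tab end towards the capacitors, and finish while still holding it there in the gripper, so that I can check the holes before it goes down for good. Neither the module nor the robot may touch anything of the drive at any time, and leave the mould's other half, the solder spool, the bottle and the screwdriver where they are.

Things in the scene. Friction and masses are not known exactly. Their poses are not given: they have to be found in the camera images.
- module_center (a point): Centre of the loose black resin power module, 30 mm high, 0.13-0.25 kg. Copper-backed foot 34 (its x) by 94 (its y) by 10 mm; on it a housing 32 by 72 by 20 mm with three brass screw terminals. At its +y end a white strip with four brass gate tabs rises 7 mm above the housing. z up. At the start the foot is in the mould and all the housing stands clear: grip it there across its 32 mm width.
- module_gate_slot (a point): Centre of the screw slot (7.5 mm wide, open-ended) in the module's foot at the gate-tab end, at the underside: 42 mm along the module's +y from its middle, 15 mm below module_center. Axes as module_center.
- module_plain_slot (a point): Centre of the module's other screw slot, at the underside: 42 mm along its -y from the middle. Axes as module_center.
- mould: Fixed lower half of an aluminium mould, 90 (its x) by 150 mm (its y) on a steel plate 110 by 170; origin under its centre at the bench. Face 40 mm above the bench; cavity 37 by 97, 10 mm deep (floor 30 mm above the bench), 1.5 mm play round the module. Guide pillars of 10 mm diameter rise 18 mm above the face at x +-33, y +-64 mm. The module lies parallel in it, gate tabs to +y.
- pad (a point): Centre of the upper face of the pink thermal pad (34 by 94 mm, 1 mm thick) that marks the empty bay; 46 mm above the bench. z up, y along its length, +y towards the capacitors. It lies in either of the drive's two bays, the fitted module in the other.
- pad_gate_hole (a point): Screw hole (dark dot) at the capacitor end of the pad, on its face, 42 mm from the pad's centre along its +y. The module's gate-end slot belongs above it. Axes as pad.
- pad_plain_hole (a point): The pad's other screw hole: 42 mm from its centre along -y. Axes as pad.
- drive: Fixed motor drive lying on its finned heatsink, cover off, 230 (its x) by 250 mm (its y); origin under its centre at the bench. Heatsink face 45 mm above the bench; beige rim 3 mm thick up to 70 mm. Bays at x -50 and +50, y -5, lengthways along y. On the +y side five blue capacitors of 35 mm diameter (x -80 to 80, y 92), tops 106 mm above the bench. Terminal strip at y -118 to -90, 68 mm high.
- drive_capacitors (a point): Middle of the top of the capacitor row, 105.5 mm above the bench, 92 mm from the drive's centre along its +y.
- fitted_center (a point): Centre (half-way up, 15 mm above the heatsink) of the module already screwed down in the other bay: the same shape as the loose one, top of its gate tabs 82 mm above the bench.
- mould_top_center (a point): Centre of the mould's loose upper half, lying cavity up on the bench: aluminium, 90 (x) by 150 (y) by 30 mm, about 1 kg. Leave it alone.
- spool_center (a point): Centre of a solder spool standing on the bench, 52 mm diameter, 45 mm high. Leave it alone.
- bottle_center (a point): Centre of a small bottle of mould release, 36 mm diameter, 86 mm high. Leave it alone.
- screwdriver_grip (a point): Middle of the handle of a screwdriver with an orange handle, lying on the bench beyond the drive. Leave it alone.
Not all that is in view belongs to the job. Leave any brown or red look-alike of the part that bears module_center alone. Leave any red look-alike of the mould alone.

How it is judged:
By the outcome, as a careful person would: the job done as asked, in the order asked, and still so for the second after the job is handed in, while the arm keeps its last pose, push and grip.
It also fails if it takes over 48 s, if anything falls off the work surface, if the arm or the gripper's body presses on something with over 40 N, if the wrist force passes 120 N, or if a joint passes its speed limit or range.

### The arm

A 6-joint arm with a two-finger parallel gripper is mounted at the origin on the work surface. World frame = base frame: x ahead of the robot, y to its left, z up, the work surface at z = 0. Lengths are in m, angles in degrees, forces in N, time in s.
With the tool pointing down it reaches from about 0.275 to 1 m from the base axis. Payload 8.4 kg.
Tool frame: the origin (TCP) lies between the finger pads; the fingertips stand robot.nose_length ahead of it and the grasp point (between the pads) lies 3 mm ahead of it (robot.nose_length is the distance from the TCP to the fingertips, in m); z points along the fingers, y is the line along which they close (so a half turn about z gives the same grasp; the last joint's range is limited). The gripper opens to 85 mm and grips with 20 to 120 N. Pads are 22 mm wide; open, the fingers measure 114 mm over their backs; the gripper's body (76 mm by 85 mm) begins 54 mm behind the grasp point. The pads swing forward as they close: fully open they stand 13 mm farther back than shut.
Start: joints at [72.857, 20.225, 93.587, -0, 66.188, -0.138], TCP at [0.183, 0.598, 0.224] pointing down, gripper open.
Joint ranges: [-150.9, 150.9], [-52.94, 120.26], [3.33, 152.33], [-74.26, 254.26], [0, 154.13], [-172.89, 172.89]. Speed limits (degrees/s): [127.2, 127.2, 159.86, 180, 180, 180].

### API

Orientations are given as a 3x3 rotation matrix whose columns are the frame's x, y, z axes.
In Python, from bench import robot gives the robot as it stands. The module is installed in compiled form; this text tells all that it offers. Calls block until the motion is done:
- robot.movep(position, orientation): joint-space move of the TCP to a pose.
- robot.servo_line(position, rot=None, v=0.15): straight line of the TCP; rot=None keeps the orientation; v is the mean speed in m/s.
- robot.goto_joints(angles): joint-space move.
- robot.move_gripper(opening, squeeze=None): opening from 0.0 (shut) to 1.0 (fully open); squeeze is the grip in N (None keeps the last); returns when the fingers have stopped.
- robot.hold(seconds).
- robot.ik(position, orientation): joint angles nearest the present ones, or None.
- robot.get_state(): the state.
- robot.camera(name): name is "scene" or "top" or "wrist"; returns a dict with "frame" (420x560x3 uint8, blue, green, red), "fx", "fy", "cx", "cy" (pixels), "origin" and "orientation" of the camera in the world; the wrist camera has in their place "mount" (4x4, takes a point from camera to tool coordinates, whose origin is the TCP and whose axes are the flange's). Camera axes: x right, y down, z forward; pixel columns grow to the right and rows downward; lengths in m; the calibration is good to about 2 mm. A picture is of the moment at which its call begins: read the wrist's pose just before it. There is no depth.
A pose or a line that the arm cannot do raises robot.Unreachable and nothing moves.
- robot.job_done(): hands the job in; it is judged then, once.
The state is a dict: "t": time; "joints": joint angles; "joint_velocities": joint speeds; "tau": joint torques, N m; "tool_pos": TCP position; "ee_rot": TCP orientation; "contact_force": force on the tool from outside, world axes, zero at the start; "torque": the same for the moment, N m; "grip_width": opening from 0.0 (shut) to 1.0 (fully open); "finger_force": force on a finger pad.
Only numpy, scipy, OpenCV 4.12 (cv2) and the standard library are available. Lean on these libraries where they do the work, as an engineer would, in place of code of your own. Each camera call takes 0.05 s, during which the arm holds its last target. There are 200 camera calls.

## Working session

There is one attempt and no reset: what is moved stays moved. The work goes in short steps, each a Python script; the robot and the scene stay as the last script left them, time stands still between calls to the robot, and variables do not carry over. Pictures are saved under pics/ and viewed, at most 10 in all, crops included, and the job is handed in when it is done.

```bash
mkdir -p pics; python3 - <<'E'
from bench import robot
import cv2,numpy as np,pickle
d={}
for n in("top","scene","wrist"):
    s=robot.get_state();c=robot.camera(n);c['tp']=s['tool_pos'];c['tr']=s['ee_rot'];d[n]=c
    cv2.imwrite(f"pics/{n}0.png",c['frame']);print(n,{k:np.round(v,3).tolist() for k,v in c.items() if k!='frame'})
pickle.dump(d,open("c0.pkl","wb"));print(robot.nose_length,s['t'],s['grip_width'])
E
```

```text
top {'fx': 494.188, 'fy': 494.188, 'cx': 283.62, 'cy': 216.78, 'origin': [0.336, 0.12, 1.232], 'orientation': [[0.003, -0.988, 0.153], [-1.0, -0.0, 0.018], [-0.018, -0.153, -0.988]], 'tp': [0.183, 0.597, 0.223], 'tr': [[-0.956, 0.292, -0.0], [0.292, 0.956, -0.001], [-0.0, -0.001, -1.0]]}
scene {'fx': 423.875, 'fy': 423.875, 'cx': 281.764, 'cy': 216.896, 'origin': [0.747, -0.366, 0.883], 'orientation': [[0.879, 0.391, -0.274], [0.477, -0.717, 0.508], [0.002, -0.578, -0.816]], 'tp': [0.183, 0.597, 0.223], 'tr': [[-0.956, 0.292, -0.0], [0.292, 0.956, -0.001], [-0.0, -0.001, -1.0]]}
wrist {'fx': 295.604, 'fy': 295.604, 'cx': 281.207, 'cy': 205.805, 'mount': [[0.0, -0.96, -0.28, 0.071], [1.0, 0.0, -0.0, -0.001], [0.0, -0.28, 0.96, -0.15], [0.0, 0.0, 0.0, 1.0]], 'tp': [0.183, 0.597, 0.223], 'tr': [[-0.956, 0.292, -0.0], [0.292, 0.956, -0.001], [0.0, -0.001, -1.0]]}
0.022 0.1 0.9966790267223608
```

View pics/top0.png

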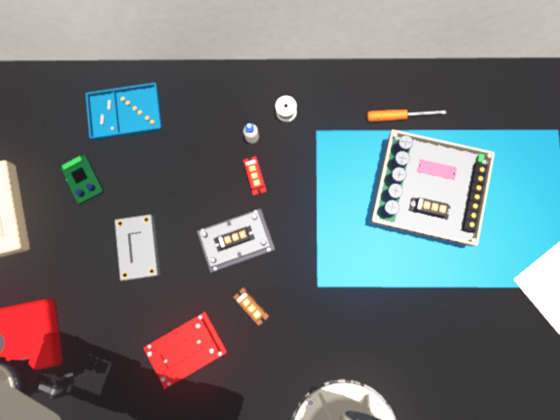

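View pics/scene0.png

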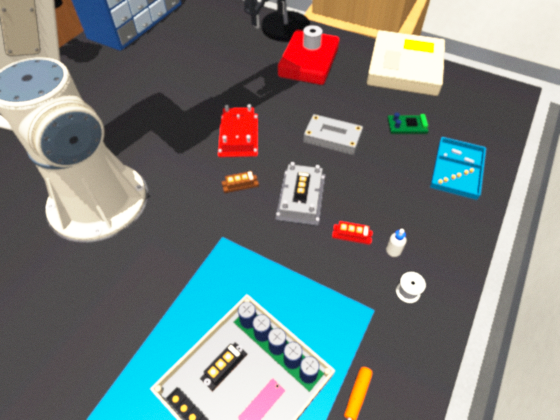

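The top view shows the mould at about (236,239) with the module's white gate strip at its left (world +y) end. The drive is at (433,188), the pink pad at (437,169) and the capacitors on its left (+y). Brown and red decoys lie at (250,306), (255,175) and (185,350). The scene view agrees.

```bash
cat > h.py <<'E'
import numpy as np,cv2,pickle
from bench import robot
def shot(n,name=None):
    s=robot.get_state();c=robot.camera(n)
    if n=="wrist":
        m=np.array(c['mount']);R=np.array(s['ee_rot']);c['orientation']=R@m[:3,:3];c['origin']=np.array(s['tool_pos'])+R@m[:3,3]
    if name:cv2.imwrite(f"pics/{name}.png",c['frame'])
    return c
def ray(c,uv,z):
    uv=np.atleast_2d(uv).astype(float)
    d=np.c_[(uv[:,0]-c['cx'])/c['fx'],(uv[:,1]-c['cy'])/c['fy'],np.ones(len(uv))]@np.array(c['orientation']).T
    o=np.array(c['origin']);return o+d*((z-o[2])/d[:,2])[:,None]
def proj(c,p):
    q=(np.atleast_2d(p)-c['origin'])@np.array(c['orientation']);return np.c_[q[:,0]/q[:,2]*c['fx']+c['cx'],q[:,1]/q[:,2]*c['fy']+c['cy']]
def rect(c,mask,z,near=None):
    """largest blob (or the one holding/nearest pixel near) -> centre, sizes, long-axis heading deg (-90..90 about world +y), on plane z"""
    cs,_=cv2.findContours(mask.astype(np.uint8),cv2.RETR_EXTERNAL,cv2.CHAIN_APPROX_NONE)
    cs=[k for k in cs if cv2.contourArea(k)>60]
    k=max(cs,key=cv2.contourArea) if near is None else max(cs,key=lambda k:cv2.pointPolygonTest(k,tuple(map(float,near)),True))
    P=ray(c,cv2.convexHull(k)[:,0],z)[:,:2]
    (x,y),(w,h),a=cv2.minAreaRect((P*1000).astype(np.float32))
    b=cv2.boxPoints(((x,y),(w,h),a));e=b[1]-b[0];f=b[2]-b[1];L=e if np.hypot(*e)>np.hypot(*f) else f
    if L[1]<0:L=-L
    return np.array([x,y])/1000,sorted((w,h)),np.degrees(np.arctan2(-L[0],L[1])),k
def pink(c):
    h=cv2.cvtColor(c['frame'],cv2.COLOR_BGR2HSV);return cv2.inRange(h,(145,50,120),(178,255,255))
def down(yaw):
    """tool down, tool y along module x; object yaw (deg) about world z, 0 = +y along world y"""
    a=np.radians(yaw);x=np.array([np.cos(a),np.sin(a),0]);y=np.array([-np.sin(a),np.cos(a),0])
    return x,y
E
python3 - <<'E'
from h import *
d=pickle.load(open("c0.pkl","rb"));c=d['top'];f=c['frame'].astype(int)
print("pad top",rect(c,pink(c),.046)[:3]);
p=rect(d['scene'],pink(d['scene']),.046);print("pad scene(may be cut)",p[:3])
h=cv2.cvtColor(c['frame'],cv2.COLOR_BGR2HSV)
g=((h[...,1]<60)&(h[...,2]>90)).astype(np.uint8);g=cv2.morphologyEx(g,cv2.MORPH_CLOSE,np.ones((5,5)))
r=rect(c,g,.04,(208,250));print("mould",r[:3],cv2.boundingRect(r[3]))
bl=((h[...,2]<70)).astype(np.uint8);roi=np.zeros_like(bl);roi[220:260,205:265]=1
gold=cv2.inRange(h,(10,60,140),(35,255,255))*roi;ys,xs=np.nonzero(gold);print("terminals px",xs.mean(),ys.mean(),ray(c,(xs.mean(),ys.mean()),.06))
s=cv2.inRange(h,(10,60,140),(35,255,255));print(ray(c,[(393,176)],.105))
E
```

```text
pad top (array([ 0.63715314, -0.23275764]), [33.5163688659668, 93.47732543945312], np.float32(-12.974512))
pad scene(may be cut) (array([ 0.63403333, -0.23245644]), [34.15122604370117, 93.57838439941406], np.float32(-14.032744))
mould (array([0.46444238, 0.25858899]), [111.06461334228516, 167.6486053466797], np.float32(19.857521)) (197, 209, 78, 64)
terminals px 234.70503597122303 236.79136690647482 [[0.46869571 0.25803729 0.06      ]]
[[ 0.60633656 -0.11402262  0.105     ]]
```

```bash
cat >> h.py <<'E'
def tool(yaw,flip):
    a=np.radians(yaw);s=-1 if flip else 1
    ty=s*np.array([np.cos(a),np.sin(a),0]);tx=s*np.array([-np.sin(a),np.cos(a),0]);return np.c_[tx,ty,[0,0,-1]]
E
python3 - <<'E'
from h import *
for fl in(0,1):
    for p,y in(((.467,.258,.17),19.9),((.637,-.233,.17),-13.2)): print(fl,robot.ik(np.array(p),tool(y,fl)))
fl=0 
robot.movep(np.array((.467,.258,.17)),tool(19.9,fl));robot.hold(.3)
c=shot("wrist","w1");pickle.dump(c,open("w1.pkl","wb"));s=robot.get_state();print(s['t'],s['tool_pos'],s['joints'])
E
```

```text
0 [ 2.87579198e+01  1.56412194e+01  1.07777062e+02 -2.54444375e-14
  5.65817190e+01  8.85791984e+00]
0 [-2.02180706e+01  2.77538977e+01  8.92754700e+01 -2.54444375e-14
  6.29706323e+01 -7.01807057e+00]
1 [ 2.87579198e+01  1.56412194e+01  1.07777062e+02 -2.54444375e-14
  5.65817190e+01 -1.71142080e+02]
1 None
2.1333 [0.46684654 0.25838069 0.16999782] [2.88012215e+01 1.56456761e+01 1.07771139e+02 8.46807491e-04
 5.65833247e+01 8.85444120e+00]
```

View pics/w1.png

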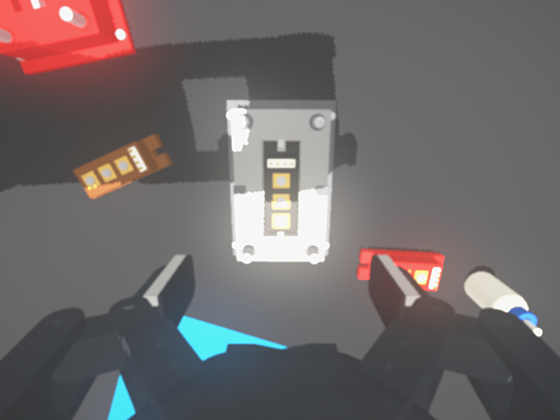

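The wrist view shows the module in the mould, with gate tabs at (281,162), terminals at (281,181/202/221) and the cavity spanning about x 264–299, y 140–236. It is upright in the picture, so the tool is nearly aligned.

```bash
python3 - <<'E'
from h import *
c=pickle.load(open("w1.pkl","rb"));h=cv2.cvtColor(c['frame'],cv2.COLOR_BGR2HSV)
roi=np.zeros(h.shape[:2],np.uint8);roi[135:240,258:305]=1
def loc(P,yaw=19.9,o=(.467,.258)):
    a=np.radians(yaw);d=np.atleast_2d(P)[:,:2]-o;return np.round(1000*np.c_[d@[np.cos(a),np.sin(a)],d@[-np.sin(a),np.cos(a)]],1)
g=cv2.inRange(h,(8,70,100),(35,255,255))*roi
n,_,st,ce=cv2.connectedComponentsWithStats(g)
for s,q in zip(st[1:],ce[1:]):
    if s[4]>8: print("brass",s,q.round(1),loc(ray(c,q,.061)))
b=((h[...,2]<75)*roi).astype(np.uint8);
for r in range(140,238,8):
    x=np.nonzero(b[r])[0];
    if len(x):print(r,x.min(),x.max(),loc(ray(c,[(x.min(),r),(x.max(),r)],.04)).tolist())
# mould outline rows
v=h[...,2]
for r in(130,150,170,185,240): 
    x=np.nonzero(v[r,225:340]>115)[0]+225;print("mould",r,x.min(),x.max(),loc(ray(c,[(x.min(),r),(x.max(),r)],.04)).tolist())
cv2.imwrite("pics/w1c.png",cv2.resize(c['frame'][90:270,220:345],None,fx=4,fy=3.3,interpolation=0))
E
```

```text
brass [272 173  19  16 205] [280.7 180.3] [[-0.8 18.6]]
brass [272 194  18   8  99] [280.5 196.7] [[-0.9  3.5]]
mould 130 225 333 [[-51.9, 61.3], [47.2, 61.4]]
mould 150 229 332 [[-49.1, 43.1], [47.2, 43.2]]
mould 170 230 339 [[-49.1, 24.3], [54.8, 24.4]]
mould 185 225 339 [[-54.6, 9.7], [55.6, 9.8]]
mould 240 225 339 [[-57.6, -47.6], [58.8, -47.5]]
```

View pics/w1c.png

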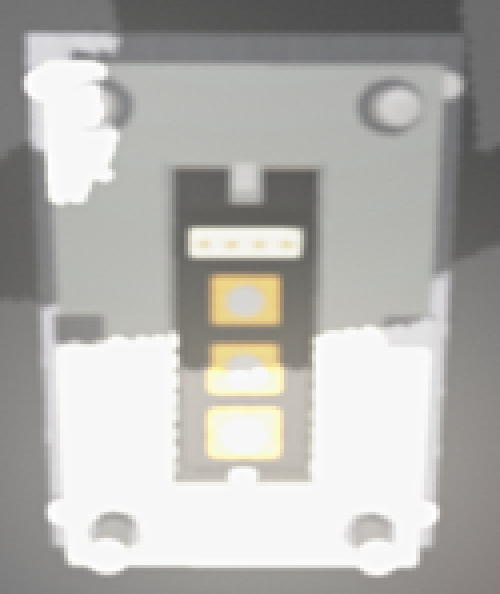

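The crop shows the cavity corners at px (263,141), (300,141), (264.5,236) and (298,236). The slots are at (281.5,145) and (280.8,234), and the tab strip at (281.3,163.6).

```bash
python3 - <<'E'
from h import *
c=pickle.load(open("w1.pkl","rb"))
def loc(P,yaw=19.9,o=(.467,.258)):
    a=np.radians(yaw);d=np.atleast_2d(P)[:,:2]-o;return np.round(1000*np.c_[d@[np.cos(a),np.sin(a)],d@[-np.sin(a),np.cos(a)]],1)
C=lambda x,y:(220+(x+.5)/4-.5,90+(y+.5)/3.3-.5)
print("corners",loc(ray(c,[C(173,168),C(320,168),C(312,481),C(178,481)],.04)))
print("slots",loc(ray(c,[C(246,202),C(243,468)],.04)))
print("strip, t1,t3",loc(ray(c,[C(245,243)],.067)),loc(ray(c,[C(245.5,300),C(244.5,432)],.061)))
print("pillars",loc(ray(c,[C(397,104),C(113,528),C(371,530)],.058)))
E
```

```text
corners [[-17.3  51.8]
 [ 16.8  51.8]
 [ 16.5 -42.5]
 [-17.6 -42.6]]
slots [[ -0.4  42.4]
 [ -1.1 -38.3]]
strip, t1,t3 [[-0.6 34.6]] [[ -0.5  18.4]
 [ -0.7 -19.3]]
pillars [[ 31.8  69.2]
 [-32.4 -50.1]
 [ 29.9 -50.7]]
```

```bash
python3 - <<'E'
from h import *
yaw=19.65;a=np.radians(19.9);o=np.array([.467,.258])
p=o+np.array([np.cos(a),np.sin(a)])*-.00055+np.array([-np.sin(a),np.cos(a)])*.0046
print(p);R=tool(yaw,0)
robot.movep(np.r_[p,.12],R);robot.servo_line(np.r_[p,.0655],R,v=.08);robot.hold(.2)
s=robot.get_state();print(s['tool_pos'],s['contact_force'])
robot.move_gripper(0.55);s=robot.get_state();print(s['grip_width'],s['contact_force'])
robot.move_gripper(0.0,60);robot.hold(.3)
s=robot.get_state();print(s['t'],s['grip_width'],s['contact_force'],s['torque'],s['finger_force'],s['tool_pos'])
c=shot("wrist","w2")
E
```

```text
[0.4649171  0.26213812]
[0.46523554 0.26230279 0.06598875] [ 0.59462315 -0.08491206  0.00988458]
0.5536834335247517 [-0.04913327 -0.95460627 -0.76250649]
4.7583 -0.0006854498974915627 [-0.17511947 -0.48534071 -0.02754154] [ 0.03126419 -0.02179566 -0.05193658] 0.0 [0.46489609 0.26213188 0.06547659]
```

View pics/w2.png

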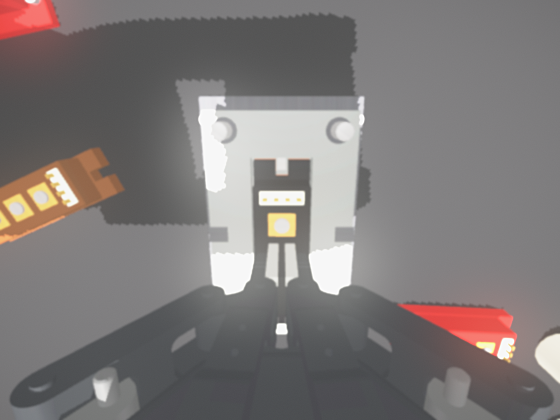

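The fingers shut without touching the module: the pads at cols 266–298, rows 245–290 lie over the housing. I'll check how far ahead the tips really stand.

```bash
python3 - <<'E'
from h import *
print(repr(robot.nose_length))
c=shot("wrist");s=robot.get_state();R=np.array(s['ee_rot']);t=np.array(s['tool_pos'])
print(s['tool_pos'],s['ee_rot'])
for z in(-.02,-.01,0,.003,.01,.022): print(z,proj(c,t+R@[.011,0,z]).round(1),proj(c,t+R@[-.011,0,z]).round(1))
# module reference points by the nominal heights
a=np.radians(19.65);m=np.array([.4649171,.26213812]);u=np.array([-np.sin(a),np.cos(a)])
for n,y,z in(("strip",.030,.067),("t1",.0138,.061),("slot",.042,.04),("slotfloor",.042,.03)): print(n,proj(c,np.r_[m+u*y,z]).round(1))
cv2.imwrite("pics/w3.png",cv2.resize(c['frame'][150:350,200:365],None,fx=4,fy=3,interpolation=2))
E
```

```text
0.022
[0.46489006 0.26212881 0.06548846] [[-3.36310111e-01  9.41751297e-01 -5.74196705e-05]
 [ 9.41751299e-01  3.36310110e-01 -3.92289797e-05]
 [-1.76331268e-05 -6.72681518e-05 -9.99999998e-01]]
-0.02 [[281.8 248.1]] [[281.8 288.6]]
-0.01 [[281.8 239.9]] [[281.7 278.3]]
0 [[281.7 232.7]] [[281.7 269.2]]
0.003 [[281.7 230.7]] [[281.7 266.6]]
0.01 [[281.7 226.3]] [[281.7 261. ]]
0.022 [[281.7 219.5]] [[281.7 252.3]]
strip [[281.8 199.7]]
t1 [[281.8 225. ]]
slot [[281.7 168.4]]
slotfloor [[281.7 165.9]]
```

View pics/w3.png

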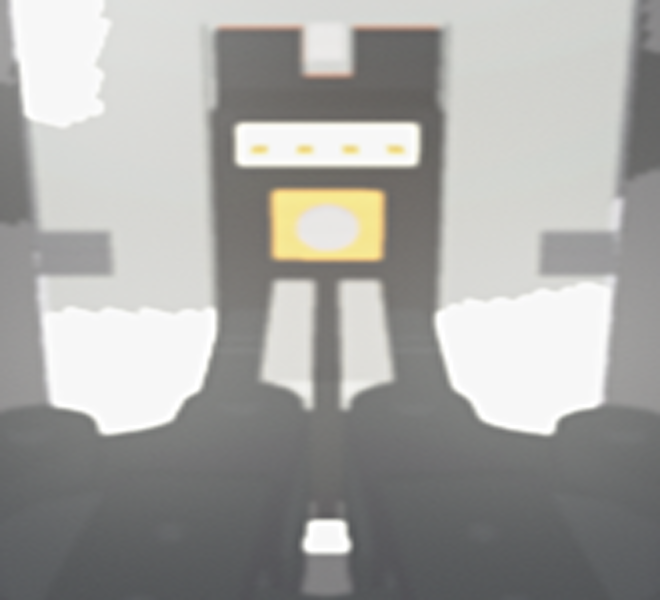

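The pads' front tips sit at row 243. That puts them about 12 mm *behind* the TCP rather than 22 mm ahead, and the open-finger view gives the same figure. A gentle touch on the housing top with the fingers shut will settle it.

```bash
python3 - <<'E'
from h import *
R=tool(19.65,0);p=np.array([.4649171,.26213812]);z=.0655
f0=np.array(robot.get_state()['contact_force'])[2]
while z>.043:
    z-=.001;robot.servo_line(np.r_[p,z],R,v=.02)
    s=robot.get_state();df=s['contact_force'][2]-f0
    if abs(df)>2.0: break
print(z,s['tool_pos'],df,s['contact_force'],s['t'])
E
```

```text
0.05249999999999999 [0.4650546  0.2622145  0.05276239] 6.128707956173609 [-0.67136526 -0.42271737  5.15692373] 8.1083
```

```bash
python3 - <<'E'
from h import *
R=tool(19.65,0);p=np.array([.4649171,.26213812])
robot.servo_line(np.r_[p,.085],R,v=.1);robot.move_gripper(0.65)
robot.hold(.15);f0=robot.get_state()['contact_force'];print(f0)
z=.055;robot.servo_line(np.r_[p,z],R,v=.08)
while z>.036:
    z-=.003;robot.servo_line(np.r_[p,z],R,v=.03);s=robot.get_state()
    if abs(s['contact_force'][2]-f0[2])>3:break
print(z,s['tool_pos'],s['contact_force'])
robot.move_gripper(0.0,50);robot.hold(.3)
s=robot.get_state();print(s['t'],s['grip_width'],s['contact_force'],s['torque'],s['finger_force'],s['tool_pos'])
c=shot("wrist","w4")
E
```

```text
[-0.59455203 -1.29725859 -0.06081574]
0.03399999999999998 [0.4647856  0.26206206 0.03379106] [ 0.474648   -0.17434554  1.08723398]
12.2083 0.36085065434058194 [0.40716387 0.08082822 5.18157229] [ 0.00985793 -0.03310511 -0.02244928] 50.97034692764282 [0.46516997 0.26226885 0.03423223]
```

View pics/w4.png

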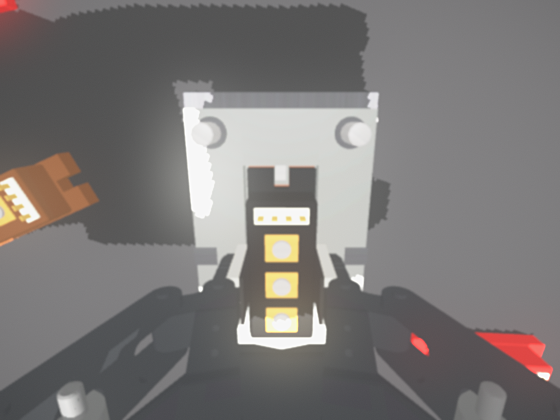

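The module is now between the pads (terminals at (281,248/287/320), strip at (281,216)) at about 31 mm opening and 51 N. Next I lift, then look at the pad from the terminal side.

```bash
python3 - <<'E'
from h import *
R=tool(19.65,0);p=np.array([.4649171,.26213812])
robot.servo_line(np.r_[p,.06],R,v=.05);robot.servo_line(np.r_[p,.2],R,v=.15);robot.hold(.1)
s=robot.get_state();print(s['t'],s['grip_width'],s['finger_force'],s['contact_force'],s['torque'])
y=-13.4;a=np.radians(y);q=np.array([.6356,-.2326])-.105*np.array([-np.sin(a),np.cos(a)])
robot.movep(np.r_[q,.2],tool(y,0));robot.hold(.5)
c=shot("wrist","w5");pickle.dump(c,open("w5.pkl","wb"));t=shot("top");sc=shot("scene");pickle.dump((t,sc),open("ts5.pkl","wb"))
for n,k in(("wrist",c),("top",t),("scene",sc)):
    r=rect(k,pink(k),.046);print(n,r[:3])
s=robot.get_state();print(s['t'],s['grip_width'],s['tool_pos'],s['finger_force'])
E
```

```text
14.1083 0.36093597262548865 50.04677474498749 [-0.26926307  0.3948835  -2.31420339] [0.03208807 0.02474939 0.02026412]
wrist (array([ 0.63486353, -0.23428275]), [35.13172149658203, 94.55103302001953], np.float32(-14.435689))
top (array([ 0.63830139, -0.2331228 ]), [36.390724182128906, 94.77000427246094], np.float32(-12.212138))
scene (array([ 0.63548047, -0.23031061]), [36.441524505615234, 92.70159912109375], np.float32(-11.741916))
16.9583 0.3641436187953047 [ 0.6112342  -0.33477167  0.1999986 ] 50.046252608299255
```

View pics/w5.png

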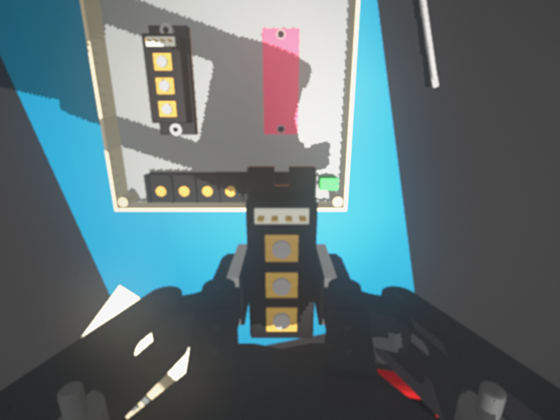

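The pad is seen with its dark holes at about (281,34) and (281,129), squarely ahead of the held module (gate slot at (281,180), strip at (281,216)).

```bash
cat > m.py <<'E'
from h import *
def spot(c,roi,lo,hi):
    h=cv2.cvtColor(c['frame'],cv2.COLOR_BGR2HSV);m=np.zeros(h.shape[:2],np.uint8);x0,y0,x1,y1=roi
    m[y0:y1,x0:x1]=cv2.inRange(h[y0:y1,x0:x1],lo,hi);M=cv2.moments(m,True);return np.array([M['m10'],M['m01']])/max(M['m00'],1),M['m00']
def intool(c,uv,z):  # tool coords of a pixel at tool height z (hand camera)
    m=np.array(c['mount']);d=m[:3,:3]@[(uv[0]-c['cx'])/c['fx'],(uv[1]-c['cy'])/c['fy'],1];o=m[:3,3];return (o+d*(z-o[2])/d[2])*1000
E
python3 - <<'E'
from m import *
c=pickle.load(open("w5.pkl","rb"))
g=cv2.cvtColor(c['frame'],cv2.COLOR_BGR2GRAY);P=[]
k=rect(c,pink(c),.046)[3];pm=np.zeros_like(g);cv2.drawContours(pm,[cv2.convexHull(k)],-1,1,-1)
for ro in((272,26,290,44),(272,120,290,138)):
    sub=g[ro[1]:ro[3],ro[0]:ro[2]].astype(float);w=np.clip(np.median(sub)-30-sub,0,None);n,l,st,ce=cv2.connectedComponentsWithStats((w>0).astype(np.uint8))
    i=1+np.argmax(st[1:,4]);uv=ce[i]+ro[:2];P.append(ray(c,uv,.046)[0]);print(uv,st[i],P[-1])
d=P[0]-P[1];print("len",np.hypot(*d[:2])*1000,"yaw",np.degrees(np.arctan2(-d[0],d[1])),"c",(P[0]+P[1])/2)
# box edges of the pad
h=cv2.cvtColor(c['frame'],cv2.COLOR_BGR2HSV)
for r in(45,60,100,115):
    x=np.nonzero(pink(c)[r])[0];W=ray(c,[(x.min()-.5,r),(x.max()+.5,r)],.046);print(r,x.min(),x.max(),W.mean(0)[:2],np.hypot(*(W[1]-W[0])[:2])*1000)
for n,ro,z in(("t1",(262,233,302,264),-.0265),("t2",(262,272,302,300),-.0265)):
    uv,a=spot(c,ro,(8,80,90),(35,255,255));print(n,uv.round(1),a,intool(c,uv,z).round(1))
uv,a=spot(c,(250,205,314,226),(0,0,190),(180,70,255));print("strip",uv.round(1),a,intool(c,uv,-.0328).round(1))
cv2.imwrite("pics/w5c.png",cv2.resize(np.hstack([c['frame'][155:245,235:330],c['frame'][20:110,235:330]]),None,fx=4,fy=4,interpolation=2))
E
```

```text
[280.35714286  33.64285714] [ 6  5  6  6 28] [ 0.64469869 -0.19302939  0.046     ]
[280.5 128.8] [ 6  7  6  5 20] [ 0.62523268 -0.27511011  0.046     ]
len 84.35739476467717 yaw -13.341610614077842 c [ 0.63496568 -0.23406975  0.046     ]
45 262 298 [ 0.64220527 -0.20204588] 34.20879783254819
60 262 299 [ 0.63972186 -0.21443609] 35.5885766780807
100 263 297 [ 0.63104334 -0.24869056] 33.95186187873008
115 263 297 [ 0.62780596 -0.2622193 ] 34.41365739968585
t1 [281.3 246.9] 640.0 [ 14.6   0.4 -26.5]
t2 [281.3 284. ] 623.0 [ -4.4   0.4 -26.5]
strip [281.2 213.6] 332.0 [ 32.4   0.4 -32.8]
```

View pics/w5c.png

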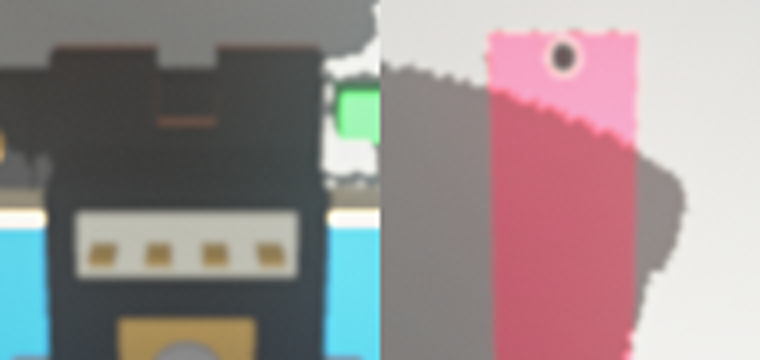

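```bash
python3 - <<'E'
from m import *
c=pickle.load(open("w5.pkl","rb"))
f=c['frame'].astype(int);col=f[160:192];red=(col[...,2]-col[...,0])
for u in((250,272),(290,312),(275,289)): 
    pr=red[:,u[0]:u[1]].mean(1);print(u,[(160+i,int(v)) for i,v in enumerate(pr) if v>6])
for n,v,tz in(("end",166.4,.0042),("slotin",185.3,.0042)): print(n,intool(c,(281.3,v),tz).round(2),[intool(c,(281.3,v),tz+e)[0].round(2) for e in(-.002,.002)])
# corners of foot end copper
print(intool(c,(247.5,166.5),.0042),intool(c,(315.5,166.5),.0042))
R=tool(-13.4,0)
for uv in((280.36,33.64),(280.5,128.8)):print(intool(c,uv,.2-.046))
E
```

```text
(250, 272) [(164, 6), (165, 13), (166, 19), (167, 16), (168, 8)]
(290, 312) [(165, 11), (166, 15), (167, 11)]
(275, 289) [(183, 8), (184, 21), (185, 29), (186, 21), (187, 6)]
end [46.51  0.44  4.2 ] [np.float64(46.82), np.float64(46.21)]
slotin [36.42  0.44  4.2 ] [np.float64(36.85), np.float64(35.98)]
[ 46.46186168 -17.2464215    4.2       ] [46.46002041 18.33041794  4.2       ]
[145.51731406  -0.32201481 154.        ]
[ 61.15984359  -0.24894925 154.        ]
```

```bash
python3 - <<'E'
from m import *
c=pickle.load(open("w5.pkl","rb"));f=c['frame'].astype(int)
print("plain-end column",[int(v) for v in f[328:345,260:302,0].mean(1)])
for v in(335.5,337.5):print(intool(c,(281.3,v),-.0258).round(1))
s=robot.get_state();R=np.array(s['ee_rot']);t=np.array(s['tool_pos'])
a=(145.517+61.160)/2/1000; yaw=-13.35
tgt=(t+R@[a+.0005,-.0007,0])[:2];print("tgt",tgt)
R2=tool(yaw,0)
robot.servo_line(np.r_[tgt,.2],R2,v=.1);robot.servo_line(np.r_[tgt,.085],R2,v=.1);robot.hold(.3)
c=shot("wrist","w6");pickle.dump(c,open("w6.pkl","wb"));s=robot.get_state();print(s['t'],s['tool_pos'],s['grip_width'],s['contact_force'])
cv2.imwrite("pics/w6c.png",cv2.resize(c['frame'][80:230,185:385],None,fx=4,fy=4,interpolation=2))
E
```

```text
plain-end column [122, 116, 106, 88, 71, 65, 64, 62, 74, 125, 179, 197, 186, 168, 149, 131, 110]
[-34.    0.4 -25.8]
[-35.2   0.4 -25.8]
tgt [ 0.63462583 -0.23359976]
19.8 [ 0.6347195  -0.23363499  0.08525826] 0.3607372501930158 [ 0.23119557 -0.1270945  -1.71692455]
```

View pics/w6c.png

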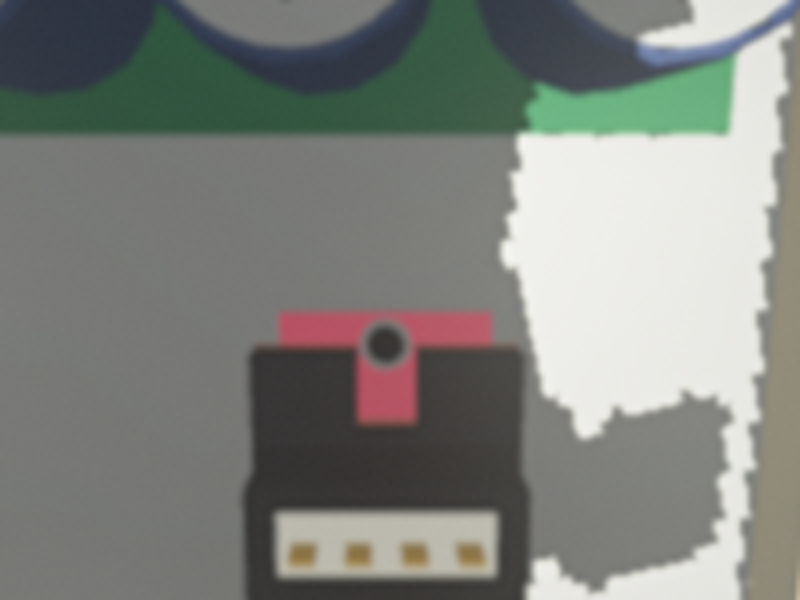

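The hole (crop (385,344)) shows through the slot, and the pad (279–492) is centred under the foot (250–523) to within 0.3 mm. I'll descend to the final height and check in numbers there.

```bash
cat > chk.py <<'E'
from m import *
def check():
    c=shot("wrist");s=robot.get_state();f=c['frame'].astype(int);dz=s['tool_pos'][2]-.046
    g=cv2.cvtColor(c['frame'],cv2.COLOR_BGR2GRAY).astype(int)
    pk=pink(c)[130:200,240:325];ys,xs=np.nonzero(pk);top=ys.min()+130
    print("z",s['tool_pos'].round(4) if hasattr(s['tool_pos'],'round') else s['tool_pos'],"pink rows",top,"per-row",[(r+130,(pk[r].nonzero()[0].min()+240,pk[r].nonzero()[0].max()+240)) for r in range(70) if pk[r].any()])
    print("col281 gray",[(r,int(g[r,279:284].mean())) for r in range(150,190,1)])
    print("pad end x",intool(c,(281.3,top-.5),dz).round(2),"force",np.round(s['contact_force'],2),s['t'])
    return c,dz
E
python3 - <<'E'
from chk import *
c=pickle.load(open("w6.pkl","rb"))
print("at .085: hole",intool(c,(280.9,165.6),.0393).round(2),"padend",intool(c,(281,157.6),.0393).round(2),"foot end",intool(c,(281,166.4),.0042).round(2))
s=robot.get_state();p=s['tool_pos'];R2=tool(-13.35,0)
robot.servo_line(np.array([.63462583,-.23359976,.0605]),R2,v=.05);robot.hold(.3)
c,dz=check();pickle.dump(c,open("w7.pkl","wb"))
E
```

```text
at .085: hole [41.66  0.21 39.3 ] padend [46.77  0.27 39.3 ] foot end [46.51  0.28  4.2 ]
z [ 0.6348 -0.2336  0.0608] pink rows 163 per-row [(163, (np.int64(251), np.int64(311))), (164, (np.int64(251), np.int64(311))), (165, (np.int64(251), np.int64(310))), (166, (np.int64(255), np.int64(289))), (167, (np.int64(274), np.int64(288))), (168, (np.int64(287), np.int64(288))), (169, (np.int64(288), np.int64(288))), (175, (np.int64(288), np.int64(288))), (176, (np.int64(287), np.int64(288))), (177, (np.int64(274), np.int64(288))), (178, (np.int64(274), np.int64(288))), (179, (np.int64(274), np.int64(288))), (180, (np.int64(274), np.int64(288))), (181, (np.int64(274), np.int64(288))), (182, (np.int64(274), np.int64(288))), (183, (np.int64(274), np.int64(288))), (184, (np.int64(275), np.int64(287)))]
col281 gray [(150, 123), (151, 124), (152, 124), (153, 124), (154, 124), (155, 123), (156, 124), (157, 123), (158, 122), (159, 123), (160, 122), (161, 123), (162, 123), (163, 120), (164, 118), (165, 121), (166, 116), (167, 96), (168, 69), (169, 54), (170, 52), (171, 53), (172, 52), (173, 52), (174, 52), (175, 52), (176, 60), (177, 84), (178, 108), (179, 119), (180, 119), (181, 116), (182, 115), (183, 114), (184, 108), (185, 95), (186, 73), (187, 57), (188, 54), (189, 56)]
pad end x [47.08  0.44 14.76] force [-0.32 -0.16 -1.28] 20.7917
```

```bash
python3 - <<'E'
from m import *
robot.hold(.3);s=robot.get_state();print(s['tool_pos'],np.abs(s['joint_velocities']).max(),s['finger_force'],s['grip_width'],s['t'])
print(robot.job_done())
E
```

```text
[ 0.63461149 -0.23360058  0.06051781] 0.09381112204316187 50.041576623916626 0.3584228281837155 21.0917
the job is handed in; nothing more can be done
None
```

The module is held still in the gripper about 10 mm above the pad. Its gate end is towards the capacitors and within about 0.5 mm of the pad at that end; the plain-end hole was hidden from the camera. The job is handed in at 21 s.

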